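# Change the die plate on a pillar die set

## Robot

A 6-joint arm with a two-finger parallel gripper is mounted at the origin on a cart in front of the work surface, level with it; the furniture and walls round the work are solid. World frame = base frame: x ahead of the robot, y to its left, z up, the work surface at z = 0. Lengths are in m, angles in rad, forces in N, time in s.
With the tool pointing down it reaches from about 0.35 to 0.725 m from the base axis. Payload 4.3 kg.
Tool frame: the origin (TCP) lies at the very end of the fingers, on their centre line; the grasp point (between the pads) lies 19 mm behind it; z points along the fingers, y is the line along which they close (so a half turn about z gives the same grasp; the last joint's range is limited). The gripper opens to 85 mm and grips with 20 to 120 N. Pads are 22 mm wide; open, the fingers measure 114 mm over their backs; the gripper's body (76 mm by 85 mm) begins 54 mm behind the grasp point. The pads swing forward as they close: fully open they stand 13 mm farther back than shut.
Start: joints at [1.21, 0.377, 0.081, 1.274, 0, 1.46], TCP at [0.143, 0.557, 0.231] pointing down, gripper open.
Joint ranges: [-2.72, 2.72], [-0.84, 1.66], [-1.02, 1.22], [-1.77, 2.12], [-1.37, 1.28], [-3.14, 3.14]. Speed limits (rad/s): [2.57, 2.57, 3.14, 3.14, 3.14, 3.14].

## Interface

Orientations are given as a unit quaternion [w, x, y, z].
In Python, from rig import telemetry, vision, ticket gives the robot as it stands.
- The arm moves only by the tool apply_moves, never from a script. Its argument "deltas" is a list of rows, each a list of 3 entries, a list of its own where there are three numbers: the finger opening in m, from 0 to 0.0854, then the shift along the tool's x, y, z in m, then the turn, a rotation vector about the tool's x, y, z in degrees. In form: [[jaw, [x, y, z], [rx, ry, rz]], ...]. A call has 1 to 8 rows; each row is the pose to reach, as a shift and turn from the pose commanded when the call began, along the tool's axes at that moment; what a row does not reach only later rows make up. A row lasts 1/8 s, in which the tool goes at most 62.5 mm and 10.7 degrees, less where a joint would pass 70% of its speed; a pose out of reach is approached as far as the arm can. A call with a gripper value outside its range is refused whole. The fingers move at their own pace and stop on an object; "force" is the grip in N (left out, the last holds). Time passes only in rows, so rows that repeat a pose let the fingers close. It gives the time, the measured TCP pose, the force, the opening and the grip force at its end, in the units of the state.
- telemetry.read_state(): the state, without advancing time (a new reading comes with each control period).
- vision.camera(name): name is "scene" or "top" or "wrist"; returns a dict with "image" (400x640x3 uint8, blue, green, red), "K" (3x3 intrinsics, pixels), "distortion" ([k1, k2, p1, p2, k3] as OpenCV has them; the pictures are not rectified), "camera_from_world" (4x4, takes a point from world to camera coordinates); the wrist camera has in their place "mount" (4x4, takes a point from camera to tool coordinates, whose origin is the TCP and whose axes are the flange's). Camera axes: x right, y down, z forward; pixel columns grow to the right and rows downward; lengths in m; the calibration is good to about 2 mm. A picture is of the moment at which its call begins: read the wrist's pose just before it. There is no depth.
- ticket.close_job(): hands the job in; it is judged then, once.
The state is a dict: "t": time; "joints": joint angles; "joint_velocities": joint speeds; "tau": joint torques, N m; "ee_pos": TCP position; "orientation": TCP orientation; "ft_force": force on the tool from outside, world axes, zero at the start; "moment": the same for the moment, N m; "width": opening from 0.0 (shut) to 1.0 (fully open); "grasp_force": force on a finger pad.
Only numpy, scipy, OpenCV 4.12 (cv2) and the standard library are available. Lean on these libraries where they do the work, as an engineer would, in place of code of your own. Each camera call takes 0.05 s, during which the arm holds its last target. There are 200 camera calls.

## Task

Change over the grey die set: stand the red and the yellow stop collar in the blue tray, lift the die plate with the black block off the guide pillars and lay it in the empty wooden cradle. Then fit the die plate with the brass block over both pillars, fully down and flat on the shoe, and slip each collar back over the same pillar it came from, down on the plate. Leave the glue bottle and the red-lidded pot where they stand.

Things in the scene. Friction and masses are not known exactly. Their poses are not given: they have to be found in the camera images.
- die_set: Fixed grey shoe 76 (x) x 170 (y) x 20 mm with two steel guide pillars at its y = +55 and -55 mm, x = 0: diameter 16, tops 65 mm above the bench, the last 6 mm taper to 10. Origin: centre of the underside, on the bench; y along the pillar row. At the start the black-block plate lies on the shoe, a pillar through each hole, and a collar stands on it round each pillar.
- tray: Fixed shallow blue tray with dark mat, 76 (x) x 170 (y) mm outside, wall 3 mm thick, floor 9 mm and rim 14 mm above the bench. Both collars fit side by side along its y, e.g. at y = +40 and -40 mm. Origin: centre of the underside, on the bench; y along its length.
- cradle_full: Fixed wooden cradle (low tray) in which the brass-block die plate lies at the start: 70 (x) x 170 (y) mm outside, wall 6 mm, inside 58 x 158 mm, floor 10 mm and rim 14 mm above the bench. Origin: centre of the underside, on the bench; y along its length.
- cradle_empty: The same kind of fixed wooden cradle, empty at the start (inside 58 x 158 mm, floor 10 mm, rim 14 mm above the bench): the black-block die plate is to lie flat in it, lengthwise. Origin: centre of the underside, on the bench; y along its length.
- die_old_c (a point): Die plate with black block, loose, about 0.32 kg: steel plate 44 (x) x 144 (y) x 10 mm, 22 mm holes at y = +55 and -55 mm; on its middle a black block 36 (x) x 52 (y) x 20 mm with one groove along y. The point: centre of the block, 20 mm above the plate's underside, 10 mm above its top face; z up, y along the plate. Take it by the block, fingers closing along x.
- die_new_c (a point): Die plate with brass block, loose: same sizes and weight as the other plate; its block has two grooves along y. The point: centre of the block, 20 mm above the plate's underside, 10 mm above its top face; z up, y along the plate. Starts in cradle_full; its two holes must go over the two pillars (either way round).
- collar_red_c (a point): Red stop collar, loose, about 0.12 kg: ring of outer diameter 38, bore 22, height 22 mm, upright. The point is its centre, 11 mm above its underside. Starts round one of the two pillars, on top of the die plate (which pillar varies).
- collar_yellow_c (a point): Yellow stop collar, loose, about 0.12 kg: ring of outer diameter 38, bore 22, height 22 mm, upright. The point is its centre, 11 mm above its underside. Starts round the other pillar.
- glue_bottle: Bystander, loose: white dropper bottle with yellow nozzle, 41 mm wide, 95 mm high. Origin: centre of the underside. Not part of the job.
- red_pot: Bystander, loose: black screw pot with red lid, diameter 55, 36 mm high. Origin: centre of the underside. Not part of the job.

How it is judged:
By the outcome, as a careful person would: the job done as asked, in the order asked, and still so for the second after the job is handed in, with the robot touching nothing.
It also fails if it takes over 120 s, if anything falls off the work surface, if the arm or the gripper's body presses on something with over 40 N, if the wrist force passes 120 N, or if a joint passes its speed limit or range.

## Working session

There is one attempt and no reset: what is moved stays moved. The work goes in short steps, Python scripts to look and compute and a tool call to move; the robot and the scene stay as the last step left them, time stands still between calls to the robot, and variables do not carry over. Pictures are saved under pics/ and viewed, at most 16 in all, crops included, and the job is handed in when it is done.

Besides the shell and the picture viewer there is one more tool, called after "Call:" by a JSON object that holds its "op" and its "data". apply_moves: Moves the arm, as the interface text tells. Its arguments: {"type":"object","properties":{"deltas":{"type":"array"},"force":{"type":"number"}},"required":["deltas"]}

```bash
ls; mkdir -p pics
python3 - <<'E'
from rig import telemetry, vision
import cv2,numpy as np
s=telemetry.read_state();print(s)
for n in("scene","top"):
    c=vision.camera(n);cv2.imwrite(f"pics/{n}0.png",c["image"]);print(n,c["K"],c["distortion"],c["camera_from_world"])
w=vision.camera("wrist");print(w["K"],w["mount"],w["distortion"])
E
```

```text
pics
{'t': 0.0, 'joints': array([1.20968934e+00, 3.78053539e-01, 7.96230808e-02, 1.27443909e+00,
       1.15147787e-05, 1.46046801e+00]), 'joint_velocities': array([-1.25217428e-03, -3.06540989e-04, -2.89556511e-04,  6.60499903e-04,
        2.49700307e-04,  3.37534673e-05]), 'tau': array([ 2.35383050e-05, -4.63609707e+01,  2.69872516e+01,  2.09524250e-02,
       -3.91852500e-04,  2.89654231e-06]), 'ee_pos': array([0.1424576 , 0.55637694, 0.23036526]), 'orientation': array([-2.47688843e-04,  1.25060959e-01,  9.92148518e-01, -1.00659954e-03]), 'ft_force': array([ 0.831168  , -0.54101745, -0.29431021]), 'moment': array([0.05813786, 0.02089202, 0.0126661 ]), 'grasp_force': 0.0, 'width': 0.9940974612452308}
scene [[380.74109305   0.         313.34032089]
 [  0.         380.74109305 205.87847294]
 [  0.           0.           1.        ]] [-0.01825566  0.          0.          0.          0.        ] [[-0.86896405 -0.49487309  0.00145367  0.56980652]
 [-0.31683129  0.55407325 -0.76981866  0.09456763]
 [ 0.3801571  -0.66940531 -0.63826101  0.81243268]
 [ 0.          0.          0.          1
[... 162 characters left out ...]
    0.         0.         0.        ] [[-0.02689125 -0.99909585  0.03292951  0.19944676]
 [-0.98996306  0.02204444 -0.13959648  0.52420156]
 [ 0.13874435 -0.03635292 -0.98966078  0.85158147]
 [ 0.          0.          0.          1.        ]]
[[296.28768625   0.         317.8829442 ]
 [  0.         296.28768625 201.19362064]
 [  0.           0.           1.        ]] [[ 3.07133262e-05 -9.62560160e-01 -2.71068143e-01  6.81615126e-02]
 [ 9.99999530e-01  2.92129397e-04 -9.24043691e-04  9.63301576e-04]
 [ 9.68634616e-04 -2.71067987e-01  9.62559717e-01 -1.43323720e-01]
 [ 0.00000000e+00  0.00000000e+00  0.00000000e+00  1.00000000e+00]] [-0.00208154  0.          0.          0.          0.        ]
```

View pics/top0.png

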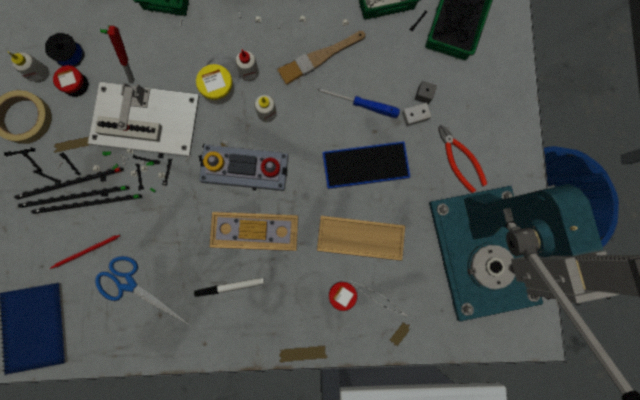

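View pics/scene0.png

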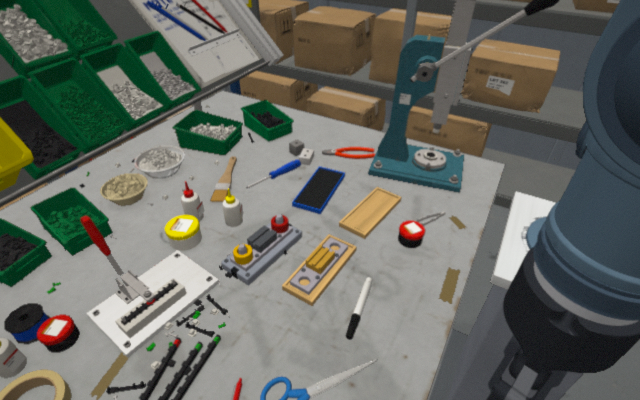

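The top view shows the die set at (245,166), with the yellow collar at (213,160) and the red at (270,167). The tray is at (366,165), the full cradle at (254,231), the empty cradle at (361,238), the red pot at (343,296) and the glue bottle at (264,105). Next I segment these for coarse poses.

```bash
cat > h.py <<'E'
import cv2,numpy as np
from rig import telemetry,vision
from scipy.spatial.transform import Rotation as R
def tool():
    s=telemetry.read_state();T=np.eye(4);q=s["orientation"];T[:3,:3]=R.from_quat([q[1],q[2],q[3],q[0]]).as_matrix();T[:3,3]=s["ee_pos"];return T
def shot(n):
    T=tool() if n=="wrist" else None
    c=vision.camera(n);c["wfc"]=T@c["mount"] if n=="wrist" else np.linalg.inv(c["camera_from_world"]);return c
def p2w(c,px,z):
    p=cv2.undistortPoints(np.float64(px).reshape(-1,1,2),c["K"],np.array(c["distortion"])).reshape(-1,2)
    d=np.c_[p,np.ones(len(p))]@c["wfc"][:3,:3].T;o=c["wfc"][:3,3]
    return (o+d*((z-o[2])/d[:,2:]))
def w2p(c,P):
    M=np.linalg.inv(c["wfc"]);return cv2.projectPoints(np.float64(P).reshape(-1,1,3),cv2.Rodrigues(M[:3,:3])[0],M[:3,3],c["K"],np.array(c["distortion"]))[0].reshape(-1,2)
def rect(c,mask,z):
    k=max(cv2.findContours(mask,0,1)[0],key=cv2.contourArea)
    w=p2w(c,k.reshape(-1,2),z)[:,:2]
    (x,y),(a,b),t=cv2.minAreaRect(np.float32(w*1000))
    if a>b:a,b,t=b,a,t-90
    return [round(float(v),1) for v in(x,y,a,b,t)] # t: angle (deg) of short side from x
E
python3 - <<'E'
from h import *
c=shot("top");im=c["image"];h=cv2.cvtColor(im,cv2.COLOR_BGR2HSV)
def m(lo,hi,box):
    k=cv2.inRange(h,lo,hi);o=np.zeros_like(k);x0,y0,x1,y1=box;o[y0:y1,x0:x1]=k[y0:y1,x0:x1];return o
wood=((8,60,60),(28,255,255))
print("full",rect(c,m(*wood,(200,200,308,260)),.014))
print("empty",rect(c,m(*wood,(309,205,415,268)),.014))
t=m((100,80,30),(130,255,255),(315,130,418,195));t=cv2.morphologyEx(t,cv2.MORPH_CLOSE,np.ones((5,5)));print("tray",rect(c,t,.014))
print("yel",rect(c,m((18,110,80),(35,255,255),(195,142,235,180)),.052))
r=m((0,110,60),(8,255,255),(250,150,290,185))|m((170,110,60),(180,255,255),(250,150,290,185));print("red",rect(c,r,.052))
for n,p,z in(("pot",(343,296),.036),("glue",(264,105),.08),("shoe",(245,166),.02)):print(n,p2w(c,[p],z))
cv2.imwrite("pics/c1.png",cv2.resize(im[130:270,190:420],None,fx=3.4,fy=3.4,interpolation=2))
E
```

```text
full [458.0, 320.3, 71.7, 170.8, -3.9]
empty [439.1, 109.2, 71.4, 171.4, -8.2]
tray [587.2, 92.8, 77.8, 170.8, 6.4]
yel [592.5, 393.9, 35.0, 36.1, -46.2]
red [577.7, 284.2, 34.6, 35.3, 89.2]
pot [[0.32905713 0.1501549  0.036     ]]
glue [[0.69207742 0.29194091 0.08      ]]
shoe [[0.58706809 0.33632623 0.02      ]]
```

View pics/c1.png

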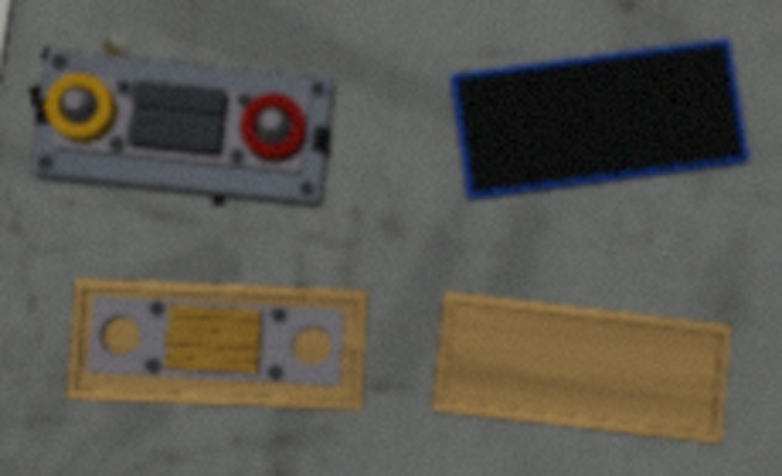

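Coarse poses agree with the pictures: the crop shows yellow on the +y pillar and red on the −y pillar. Next, a helper that turns targets into tool deltas.

```bash
cat >> h.py <<'E'
def mv(x,y,z,yaw,T=None):
    "delta (tool axes) from measured pose to TCP x,y,z, tool down, tool y at yaw deg; returns target too"
    T=tool() if T is None else T
    a=np.radians(yaw);Y=np.array([np.cos(a),np.sin(a),0]);Z=np.array([0,0,-1.]);G=np.eye(4)
    G[:3,:3]=np.c_[np.cross(Y,Z),Y,Z];G[:3,3]=x,y,z
    d=np.linalg.inv(T)@G;print([x,y,z,yaw],np.round(d[:3,3],4).tolist(),np.round(R.from_matrix(d[:3,:3]).as_rotvec(degrees=True),1).tolist());return G
E
python3 -c "
from h import *
mv(.53,.345,.24,-8)"
```

```text
[0.53, 0.345, 0.24, -8] [-0.4278, -0.1089, -0.0092] [-0.1, 0.0, 83.6]
```

Call:
{"op": "apply_moves", "data": {"deltas": [[0.085,[-0.054,-0.0136,-0.009],[0,0,10.5]],[0.085,[-0.107,-0.027,-0.009],[0,0,21]],[0.085,[-0.16,-0.041,-0.009],[0,0,31.5]],[0.085,[-0.214,-0.054,-0.009],[0,0,42]],[0.085,[-0.267,-0.068,-0.009],[0,0,52.5]],[0.085,[-0.32,-0.082,-0.009],[0,0,63]],[0.085,[-0.374,-0.095,-0.009],[0,0,73.5]],[0.085,[-0.428,-0.109,-0.009],[-0.1,0,83.6]]], "force": 40}}

```text
t: 1.2
ee_pos: [0.5316, 0.3442, 0.2401]
orientation: [-0.0, 0.756, 0.654, 0.001]
ft_force: [0.6, 1.2, 0.7]
width: 0.993
grasp_force: 0.0
```

Call:
{"op": "apply_moves", "data": {"deltas": [[0.085,[0,0,0],[0,0,0]],[0.085,[0,0,0],[0,0,0]]]}}

```text
t: 1.45
ee_pos: [0.5298, 0.3452, 0.2399]
orientation: [-0.0, 0.754, 0.656, 0.0]
ft_force: [0.0, 0.4, -0.6]
width: 1.0
grasp_force: 0.0
```

Run:
```python
from h import *
c=shot("wrist");im=c["image"];cv2.imwrite("pics/w1.png",im);print(tool()[:3])
import pickle;pickle.dump(c,open("w1.pkl","wb"))
for n,P in(("yel",(.5925,.3939,.052)),("red",(.5777,.2842,.052)),("full",(.458,.3203,.014))):print(n,w2p(c,[P]))
```

```text
[[ 1.37119083e-01  9.90554534e-01  2.67540991e-04  5.29248361e-01]
 [ 9.90554088e-01 -1.37119278e-01  9.49594986e-04  3.45689541e-01]
 [ 9.77310647e-04  1.34806229e-04 -9.99999513e-01  2.40140062e-01]]
yel [[368.22724411 129.81243985]]
red [[364.36313445 225.50518785]]
full [[265.1286079  201.29688343]]
```

View pics/w1.png

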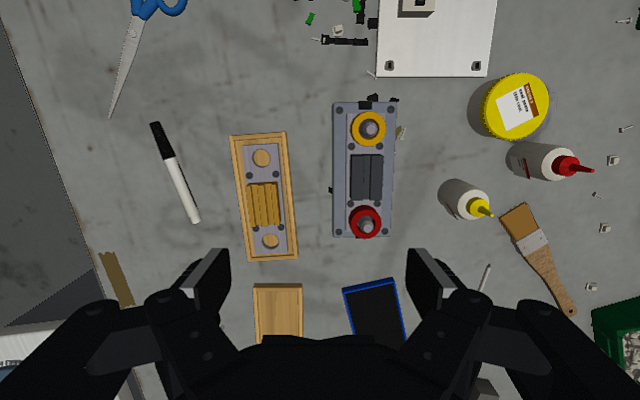

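The wrist view shows the yellow collar at (368,130), red at (365,222), the shoe from (333,103) to (398,238), and the brass plate's holes at (262,158) and (270,240). This agrees with the top camera. An enlarged crop gives the fine positions.

Run:
```python
import pickle
from h import *
c=pickle.load(open("w1.pkl","rb"));im=c["image"]
cv2.imwrite("pics/w1c.png",cv2.resize(im[95:265,225:405],None,fx=3.5,fy=3.5,interpolation=2))
h=cv2.cvtColor(im,cv2.COLOR_BGR2HSV)
def big(m,z,n,box):
    x0,y0,x1,y1=box;o=np.zeros_like(m);o[y0:y1,x0:x1]=m[y0:y1,x0:x1];print(n,rect(c,o,z))
big(cv2.inRange(h,(18,120,70),(35,255,255)),.052,"yel",(340,100,400,155))
big(cv2.inRange(h,(0,130,50),(6,255,255))|cv2.inRange(h,(172,130,50),(180,255,255)),.052,"red",(340,195,400,245))
big(cv2.inRange(h,(8,60,40),(30,255,255)),.014,"full",(225,120,305,270))
# brass block top
big(cv2.inRange(h,(20,140,40),(30,255,255)),.040,"brass",(240,175,290,235))
g=cv2.cvtColor(im,6)
for n,z,box in(("holeA",.020,(248,145,277,172)),("holeB",.020,(256,228,286,253))):
    x0,y0,x1,y1=box;s=h[y0:y1,x0:x1,1]>70
    n_,l,st,ce=cv2.connectedComponentsWithStats(s.astype(np.uint8));i=l[(y1-y0)//2,(x1-x0)//2];print(n,st[i],ce[i]+[x0,y0],p2w(c,[ce[i]+[x0,y0]],z))
```

```text
yel [592.9, 395.5, 35.9, 36.1, 82.1]
red [578.8, 287.5, 38.0, 38.5, -50.6]
full [458.4, 321.5, 71.3, 170.6, -3.7]
brass [459.6, 323.2, 35.9, 52.3, -4.6]
holeA [  5   4  17  18 227] [261.28634361 157.50660793] [[0.46500545 0.37719422 0.02      ]]
holeB [  7   6  16  13 157] [270.32484076 239.84713376] [[0.45629601 0.2687889  0.02      ]]
```

View pics/w1c.png

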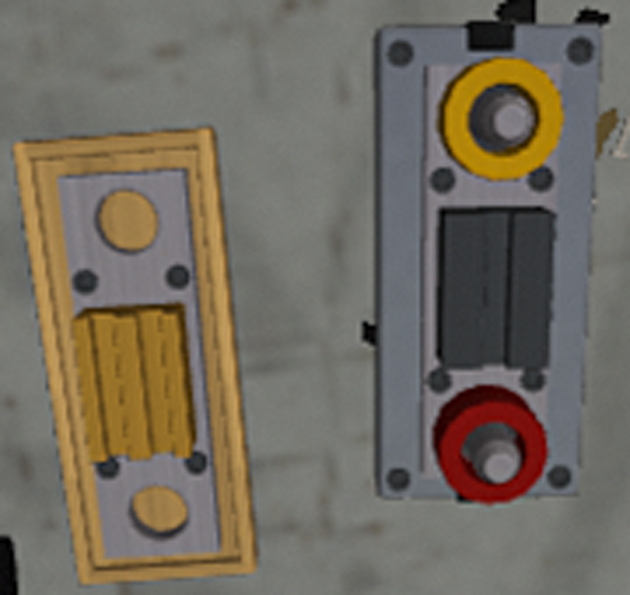

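In the crop, the pillar tips are at about (517,117) and (502,462), and the shoe corners at (377,28), (600,25), (577,495) and (380,498).

Run:
```python
import pickle
from h import *
c=pickle.load(open("w1.pkl","rb"))
f=lambda p:np.array(p)/3.5+[225,95]-.35
P=p2w(c,f([(517,117),(502,462)]),.065);print(P, P.mean(0),np.linalg.norm(P[0]-P[1]),np.degrees(np.arctan2(-(P[0]-P[1])[0],(P[0]-P[1])[1])))
S=p2w(c,f([(377,28),(600,25),(577,495),(380,498)]),.02);print(S,S.mean(0))
B=p2w(c,f([(441,207),(555,207),(547,367),(437,367)]),.05);print("blk",B.mean(0))
mv(.5925,.395,.10,-8)
```

```text
[[0.59487188 0.39583951 0.065     ]
 [0.58028711 0.28731025 0.065     ]] [0.5875795  0.34157488 0.065     ] 0.10950486895843288 -7.653869623039853
[[0.55906191 0.42843886 0.02      ]
 [0.63266484 0.41915403 0.02      ]
 [0.61275714 0.25234304 0.02      ]
 [0.53915982 0.26139945 0.02      ]] [0.58591093 0.34033384 0.02      ]
blk [0.58549459 0.34168868 0.05      ]
[0.5925, 0.395, 0.1, -8] [0.0574, 0.0559, 0.1402] [0.0, -0.1, 0.1]
```

Call:
{"op": "apply_moves", "data": {"deltas": [[0.075,[0.03,0.03,0.03],[0,0,0]],[0.07,[0.058,0.056,0.06],[0,-0.1,0]],[0.065,[0.058,0.056,0.1],[0,-0.1,0]],[0.065,[0.058,0.056,0.14],[0,-0.1,0]],[0.065,[0.058,0.056,0.17],[0,-0.1,0]],[0.065,[0.058,0.056,0.19],[0,-0.1,0]],[0.065,[0.058,0.056,0.202],[0,-0.1,0]],[0.065,[0.058,0.056,0.202],[0,-0.1,0]]]}}

```text
t: 2.5
ee_pos: [0.5926, 0.3955, 0.0379]
orientation: [0.0, 0.754, 0.657, -0.001]
ft_force: [-0.4, -0.5, -0.1]
width: 0.76
grasp_force: 0.0
```

Run:
```python
from h import *
mv(.5929,.3955,.038,-7.5)
s=telemetry.read_state();print(s["ft_force"],s["width"])
c=shot("wrist");cv2.imwrite("pics/w2.png",c["image"])
```

```text
[0.5929, 0.3955, 0.038, -7.5] [-0.0, 0.0003, -0.0001] [-0.0, 0.1, -0.4]
[-0.4064406  -0.4871163  -0.12663444] 0.7595169476601097
```

View pics/w2.png

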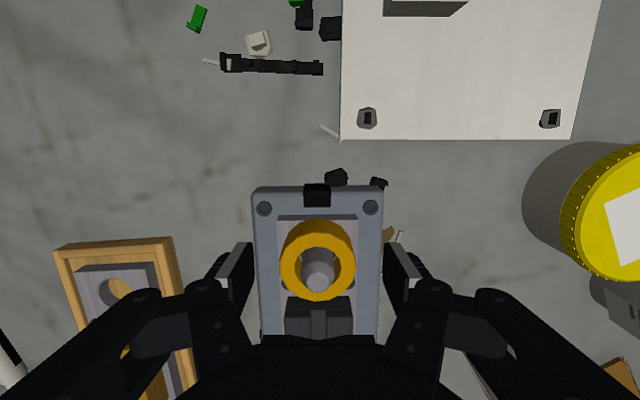

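The picture shows the yellow collar centred between the pads, with the ring centre at (317,258). Closing now.

Call:
{"op": "apply_moves", "data": {"deltas": [[0.03,[0,0,0],[0,0,0]],[0.03,[0,0,0],[0,0,0]],[0.03,[0,0,0],[0,0,0]],[0.03,[0,0,0],[0,0,0]]], "force": 40}}

```text
t: 3.05
ee_pos: [0.595, 0.3957, 0.0401]
orientation: [0.001, 0.755, 0.656, 0.002]
ft_force: [-0.9, -0.5, 5.5]
width: 0.409
grasp_force: 41.1
```

Call:
{"op": "apply_moves", "data": {"deltas": [[0.03,[0,0,-0.02],[0,0,0]],[0.03,[0,0,-0.06],[0,0,0]],[0.03,[0,0,-0.09],[0,0,0]],[0.03,[0,0,-0.09],[0,0,0]]]}}

```text
t: 3.55
ee_pos: [0.5959, 0.396, 0.1314]
orientation: [0.001, 0.755, 0.656, 0.003]
ft_force: [0.0, 0.1, -1.3]
width: 0.41
grasp_force: 40.4
```

Run:
```python
from h import *
s=telemetry.read_state();print(s["ft_force"],s["width"])
c=shot("wrist");im=c["image"];h=cv2.cvtColor(im,cv2.COLOR_BGR2HSV);m=cv2.inRange(h,(18,120,70),(35,255,255));o=np.zeros_like(m);o[200:340,240:400]=m[200:340,240:400]
k=max(cv2.findContours(o,0,1)[0],key=cv2.contourArea);print(cv2.boundingRect(k))
T=tool();print("tcp",T[:3,3]); print("collar",rect(c,o,T[2,3]+.014))
mv(.5826,.1328,.13,6.4)
```

```text
[ 0.04775802  0.13582942 -1.33005538] 0.40986083209741825
(282, 218, 73, 82)
tcp [0.59470256 0.39543711 0.12903044]
collar [596.7, 398.2, 35.7, 43.5, -8.2]
[0.5826, 0.1328, 0.13, 6.4] [-0.2618, 0.0245, -0.001] [0.2, -0.0, -14.4]
```

Call:
{"op": "apply_moves", "data": {"deltas": [[0.03,[-0.05,0.005,0],[0,0,-3]],[0.03,[-0.1,0.01,0],[0.1,0,-6]],[0.03,[-0.15,0.014,0],[0.1,0,-9]],[0.03,[-0.205,0.019,0],[0.2,0,-12]],[0.03,[-0.262,0.0245,0.02],[0.2,0,-14.4]],[0.03,[-0.262,0.0245,0.06],[0.2,0,-14.4]],[0.03,[-0.262,0.0245,0.09],[0.2,0,-14.4]],[0.03,[-0.262,0.0245,0.095],[0.2,0,-14.4]]]}}

```text
t: 4.6
ee_pos: [0.5778, 0.1314, 0.0294]
orientation: [-0.004, 0.667, 0.745, -0.004]
ft_force: [-1.0, -0.0, -1.3]
width: 0.41
grasp_force: 40.4
```

Run:
```python
from h import *
print(telemetry.read_state()["ft_force"])
c=shot("wrist");cv2.imwrite("pics/w3.png",c["image"])
mv(.5826,.1328,.02,6.4)
```

```text
[-1.03340855 -0.0428812  -1.28849843]
[0.5826, 0.1328, 0.02, 6.4] [0.0006, 0.0038, 0.0105] [-0.5, 0.0, 0.0]
```

View pics/w3.png

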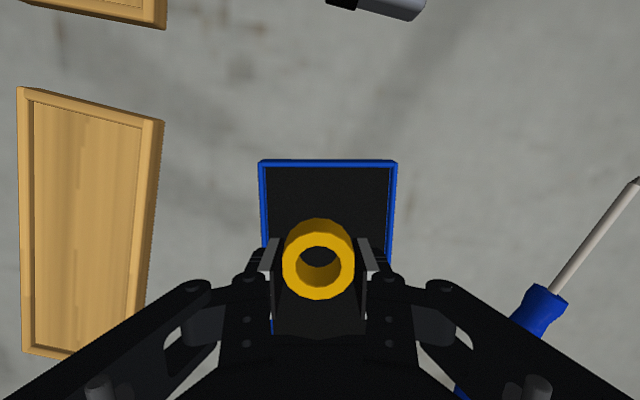

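The yellow collar, centre (318,258), is held over the tray (edges at columns 262 and 396). Lowering it with a small shift.

Call:
{"op": "apply_moves", "data": {"deltas": [[0.03,[0.0005,0.003,0.004],[0,0,0]],[0.03,[0.0005,0.003,0.008],[0,0,0]],[0.03,[0.0005,0.003,0.0105],[0,0,0]],[0.03,[0.0005,0.003,0.0105],[0,0,0]]]}}

```text
t: 5.15
ee_pos: [0.5849, 0.1332, 0.0233]
orientation: [-0.001, 0.666, 0.746, -0.001]
ft_force: [0.7, 0.6, -0.4]
width: 0.408
grasp_force: 40.4
```

Call:
{"op": "apply_moves", "data": {"deltas": [[0.03,[0,0,0.001],[0,0,0]],[0.03,[0,0,0.002],[0,0,0]],[0.03,[0,0,0.002],[0,0,0]]]}}

```text
t: 5.52
ee_pos: [0.5848, 0.1331, 0.0211]
orientation: [-0.001, 0.666, 0.746, -0.001]
ft_force: [-0.5, 0.4, -1.4]
width: 0.414
grasp_force: 40.4
```

Call:
{"op": "apply_moves", "data": {"deltas": [[0.03,[0,0,0.001],[0,0,0]],[0.03,[0,0,0.002],[0,0,0]],[0.03,[0,0,0.002],[0,0,0]]]}}

```text
t: 5.9
ee_pos: [0.5849, 0.1331, 0.0192]
orientation: [-0.001, 0.666, 0.746, -0.001]
ft_force: [0.1, 0.3, 0.1]
width: 0.405
grasp_force: 40.4
```

Force shows contact (weight gone). Opening and rising.

Call:
{"op": "apply_moves", "data": {"deltas": [[0.06,[0,0,0],[0,0,0]],[0.06,[0,0,0],[0,0,0]],[0.06,[0,0,-0.01],[0,0,0]],[0.07,[0,0,-0.04],[0,0,0]],[0.07,[0,0,-0.08],[0,0,0]],[0.07,[0,0,-0.11],[0,0,0]],[0.07,[0,0,-0.11],[0,0,0]]]}}

```text
t: 6.78
ee_pos: [0.5878, 0.1335, 0.1329]
orientation: [0.002, 0.666, 0.746, 0.002]
ft_force: [-0.0, 0.6, -0.8]
width: 0.818
grasp_force: 0.0
```

Run:
```python
from h import *
c=shot("wrist");im=c["image"];cv2.imwrite("pics/w4.png",im);h=cv2.cvtColor(im,cv2.COLOR_BGR2HSV);m=cv2.inRange(h,(18,120,70),(35,255,255));m[:,:220]=0;m[:,420:]=0;m[340:]=0
print(rect(c,m,.031),tool()[:3,3])
mv(.579,.2875,.13,-7.5)
```

```text
[586.0, 133.5, 37.1, 40.2, 6.3] [0.58639927 0.13327181 0.13076537]
[0.579, 0.2875, 0.13, -7.5] [0.1541, 0.0099, 0.0007] [0.1, 0.0, 13.9]
```

Call:
{"op": "apply_moves", "data": {"deltas": [[0.065,[0.05,0.003,0],[0,0,5]],[0.065,[0.1,0.006,0],[0,0,10]],[0.065,[0.154,0.01,0],[0,0,13.9]],[0.065,[0.154,0.01,0.02],[0,0,13.9]],[0.065,[0.154,0.01,0.05],[0,0,13.9]],[0.065,[0.154,0.01,0.08],[0,0,13.9]],[0.065,[0.154,0.01,0.09],[0,0,13.9]],[0.065,[0.154,0.01,0.09],[0,0,13.9]]]}}

```text
t: 7.82
ee_pos: [0.5765, 0.2867, 0.0378]
orientation: [-0.001, 0.752, 0.66, -0.002]
ft_force: [-0.1, -0.1, 0.3]
width: 0.761
grasp_force: 0.0
```

Run:
```python
from h import *
c=shot("wrist");im=c["image"];cv2.imwrite("pics/w5.png",im);h=cv2.cvtColor(im,cv2.COLOR_BGR2HSV);m=cv2.inRange(h,(0,130,50),(6,255,255))|cv2.inRange(h,(172,130,50),(180,255,255));m[:,:220]=0;m[:,420:]=0;m[340:]=0
print(rect(c,m,.052),tool()[:3,3])
mv(.579,.2875,.04,-7.5)
```

```text
[579.6, 289.5, 36.4, 42.8, -7.4] [0.57755332 0.28714241 0.03910405]
[0.579, 0.2875, 0.04, -7.5] [0.0005, 0.0014, -0.0009] [-0.1, 0.1, 0.0]
```

Call:
{"op": "apply_moves", "data": {"deltas": [[0.03,[0,0.001,-0.001],[0,0,0]],[0.03,[0,0.001,-0.001],[0,0,0]],[0.03,[0,0.001,-0.001],[0,0,0]],[0.03,[0,0.001,-0.001],[0,0,0]],[0.03,[0,0.001,-0.03],[0,0,0]],[0.03,[0,0.001,-0.07],[0,0,0]],[0.03,[0,0.001,-0.09],[0,0,0]],[0.03,[0,0.001,-0.09],[0,0,0]]]}}

```text
t: 8.88
ee_pos: [0.5802, 0.2877, 0.131]
orientation: [0.0, 0.752, 0.66, 0.001]
ft_force: [0.9, -0.8, -0.5]
width: 0.41
grasp_force: 40.3
```

Run:
```python
from h import *
mv(.5935,.0532,.13,6.4)
```

```text
[0.5935, 0.0532, 0.13, 6.4] [-0.2308, 0.0436, 0.0009] [0.1, -0.0, -13.9]
```

Call:
{"op": "apply_moves", "data": {"deltas": [[0.03,[-0.058,0.011,0],[0,0,-4]],[0.03,[-0.116,0.022,0],[0,0,-8]],[0.03,[-0.174,0.033,0],[0,0,-12]],[0.03,[-0.231,0.0435,0],[0,0,-13.9]],[0.03,[-0.231,0.0435,0.04],[0,0,-13.9]],[0.03,[-0.231,0.0435,0.08],[0,0,-13.9]],[0.03,[-0.231,0.0435,0.1],[0,0,-13.9]],[0.03,[-0.231,0.0435,0.104],[0,0,-13.9]]]}}

```text
t: 9.88
ee_pos: [0.5886, 0.0524, 0.022]
orientation: [-0.003, 0.666, 0.746, -0.003]
ft_force: [0.2, 0.0, -0.6]
width: 0.416
grasp_force: 40.3
```

Call:
{"op": "apply_moves", "data": {"deltas": [[0.03,[0,0,0],[0,0,0]],[0.03,[0,0,0.001],[0,0,0]]]}}

```text
t: 10.12
ee_pos: [0.5928, 0.0525, 0.0253]
orientation: [0.0, 0.666, 0.746, -0.0]
ft_force: [0.2, -0.2, -1.5]
width: 0.411
grasp_force: 40.3
```

Run:
```python
from h import *
mv(.5935,.0532,.019,6.4)
```

```text
[0.5935, 0.0532, 0.019, 6.4] [0.0007, 0.0008, 0.0063] [-0.0, 0.0, 0.0]
```

Call:
{"op": "apply_moves", "data": {"deltas": [[0.03,[0,0,0.003],[0,0,0]],[0.03,[0,0,0.005],[0,0,0]],[0.03,[0,0,0.006],[0,0,0]],[0.03,[0,0,0.006],[0,0,0]]]}}

```text
t: 10.62
ee_pos: [0.5924, 0.0524, 0.0208]
orientation: [0.0, 0.666, 0.746, -0.0]
ft_force: [-4.3, -0.3, 14.6]
width: 0.405
grasp_force: 41.9
```

Firmly seated. Release, rise and look.

Call:
{"op": "apply_moves", "data": {"deltas": [[0.03,[0,0,-0.001],[0,0,0]],[0.06,[0,0,-0.0015],[0,0,0]],[0.06,[0,0,-0.0015],[0,0,0]],[0.06,[0,0,-0.01],[0,0,0]],[0.07,[0,0,-0.04],[0,0,0]],[0.07,[0,0,-0.08],[0,0,0]],[0.07,[0,0,-0.11],[0,0,0]],[0.07,[0,0,-0.11],[0,0,0]]]}}

```text
t: 11.62
ee_pos: [0.5944, 0.0524, 0.1315]
orientation: [0.002, 0.666, 0.746, 0.001]
ft_force: [-0.2, 0.1, -0.4]
width: 0.819
grasp_force: 0.0
```

Run:
```python
from h import *
c=shot("wrist");im=c["image"];cv2.imwrite("pics/w6.png",im);h=cv2.cvtColor(im,cv2.COLOR_BGR2HSV);m=cv2.inRange(h,(0,130,50),(6,255,255))|cv2.inRange(h,(172,130,50),(180,255,255));m[:,:220]=0;m[:,420:]=0;m[340:]=0
print(rect(c,m,.031),tool()[:3,3])
mv(.5865,.341,.13,-7.3)
```

```text
[593.6, 52.4, 36.9, 40.9, 5.2] [0.5930836  0.05245337 0.12947858]
[0.5865, 0.341, 0.13, -7.3] [0.2875, 0.0258, -0.0007] [0.0, 0.0, 13.7]
```

View pics/w6.png

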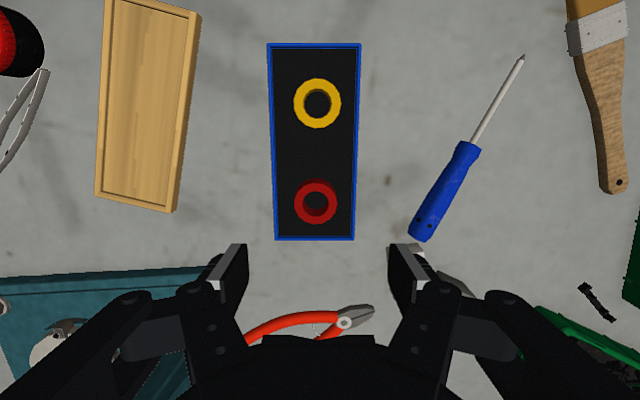

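Both collars stand in the tray, yellow at (317,104) and red at (315,202). Moving on to the die set.

Call:
{"op": "apply_moves", "data": {"deltas": [[0.075,[0.058,0.005,0],[0,0,3]],[0.075,[0.115,0.01,-0.02],[0,0,6]],[0.075,[0.172,0.015,-0.04],[0,0,9]],[0.075,[0.23,0.02,-0.06],[0,0,12]],[0.075,[0.287,0.026,-0.06],[0,0,13.7]],[0.075,[0.287,0.026,-0.06],[0,0,13.7]],[0.075,[0.287,0.026,-0.06],[0,0,13.7]]]}}

```text
t: 12.55
ee_pos: [0.5849, 0.3401, 0.186]
orientation: [-0.001, 0.75, 0.661, -0.003]
ft_force: [-0.8, -0.5, 0.6]
width: 0.881
grasp_force: 0.0
```

Run:
```python
from h import *
import pickle
c=shot("wrist");im=c["image"];pickle.dump(c,open("w7.pkl","wb"))
cv2.imwrite("pics/w7.png",cv2.resize(im[50:310,210:430],None,fx=2.3,fy=2.3,interpolation=2));print(tool()[:3,3])
mv(.5865,.341,.038,-7.3)
```

```text
[0.58518623 0.3394288  0.18647251]
[0.5865, 0.341, 0.038, -7.3] [0.0022, 0.0018, 0.1485] [-0.3, 0.2, -0.0]
```

View pics/w7.png

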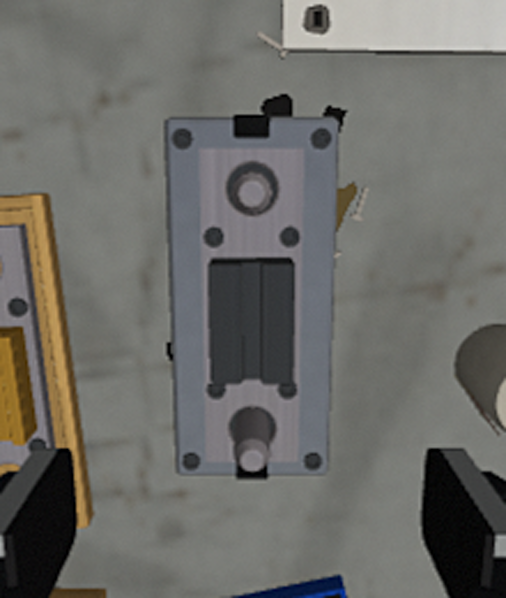

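The pillar tips are at crop (253,192) and (252,457), the shoe corners at (165,118), (338,118), (327,475) and (178,475), and the block spans (209,258) to (295,385).

Run:
```python
import pickle
from h import *
c=pickle.load(open("w7.pkl","rb"))
f=lambda p:np.array(p)/2.3+[210,50]-.3
def info(n,pts,z):
    P=p2w(c,f(pts),z);print(n,P.round(4)[:,:2].tolist(),P.mean(0).round(4))
    d=(P[0]-P[1]) if len(P)==2 else (P[0]+P[1]-P[2]-P[3])/2
    print("  len",np.linalg.norm(d[:2]),"yaw",np.degrees(np.arctan2(-d[0],d[1])))
info("pil",[(253,192),(252,457)],.065)
info("shoe",[(165,118),(338,118),(327,475),(178,475)],.02)
info("blk",[(209,258),(294,258),(295,384),(210,384)],.05)
```

```text
pil [[0.5935, 0.3955], [0.5796, 0.2872]] [0.5865 0.3413 0.065 ]
  len 0.10922203953543322 yaw -7.359607399525285
shoe [[0.5596, 0.4288], [0.6335, 0.4194], [0.6128, 0.252], [0.5391, 0.2612]] [0.5863 0.3404 0.02  ]
  len 0.16869279371900855 yaw -7.003468598536896
blk [[0.5723, 0.3707], [0.6069, 0.3664], [0.6014, 0.312], [0.565, 0.3166]] [0.5864 0.3414 0.05  ]
  len 0.05459325854949068 yaw -6.719393983307368
```

Call:
{"op": "apply_moves", "data": {"deltas": [[0.065,[0.002,0.002,0.05],[-0.3,0.2,0]],[0.065,[0.002,0.002,0.1],[-0.3,0.2,0]],[0.065,[0.002,0.002,0.135],[-0.3,0.2,0]],[0.065,[0.002,0.002,0.147],[-0.3,0.2,0]],[0.065,[0.002,0.002,0.147],[-0.3,0.2,0]]]}}

```text
t: 13.22
ee_pos: [0.5875, 0.341, 0.0407]
orientation: [0.0, 0.751, 0.66, 0.001]
ft_force: [0.4, 0.0, 0.3]
width: 0.757
grasp_force: 0.0
```

Run:
```python
from h import *
mv(.5865,.341,.039,-7.2)
```

```text
[0.5865, 0.341, 0.039, -7.2] [-0.0001, -0.001, 0.0017] [0.1, -0.1, -0.1]
```

Call:
{"op": "apply_moves", "data": {"deltas": [[0.05,[0,-0.001,0.002],[0,0,0]],[0.028,[0,-0.001,0.002],[0,0,0]],[0.028,[0,-0.001,0.002],[0,0,0]],[0.028,[0,-0.001,0.002],[0,0,0]],[0.028,[0,-0.001,0.002],[0,0,0]]], "force": 70}}

```text
t: 13.85
ee_pos: [0.5876, 0.343, 0.0412]
orientation: [0.001, 0.75, 0.661, 0.003]
ft_force: [-1.2, -0.5, 5.8]
width: 0.394
grasp_force: 71.1
```

Call:
{"op": "apply_moves", "data": {"deltas": [[0.028,[0,0,-0.008],[0,0,0]],[0.028,[0,0,-0.02],[0,0,0]],[0.028,[0,0,-0.04],[0,0,0]],[0.028,[0,0,-0.065],[0,0,0]],[0.028,[0,0,-0.08],[0,0,0]],[0.028,[0,0,-0.08],[0,0,0]]]}}

```text
t: 14.6
ee_pos: [0.5875, 0.3427, 0.1206]
orientation: [0.001, 0.751, 0.661, 0.003]
ft_force: [0.2, -0.0, -4.0]
width: 0.396
grasp_force: 70.2
```

Run:
```python
from h import *
import pickle
c=shot("wrist");im=c["image"];pickle.dump(c,open("w8.pkl","wb"));cv2.imwrite("pics/w8.png",im);print(tool())
mv(.4391,.1092,.12,-8)
```

```text
[[ 0.12654722  0.99195241  0.00402687  0.5866821 ]
 [ 0.99195624 -0.12655764  0.00244734  0.34233227]
 [ 0.00293728  0.00368477 -0.9999889   0.11923074]
 [ 0.          0.          0.          1.        ]]
[0.4391, 0.1092, 0.12, -8] [-0.2499, -0.1169, -0.0019] [0.2, -0.2, 0.7]
```

View pics/w8.png

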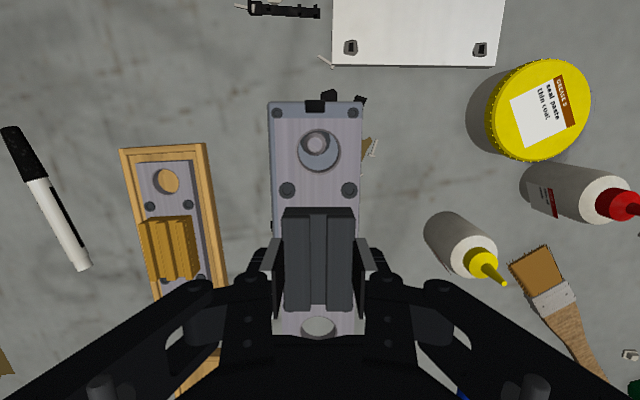

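The plate is held level and clear of the pillars (hole at (318,151), block between the pads). Carrying it to the empty cradle.

Call:
{"op": "apply_moves", "data": {"deltas": [[0.028,[-0.042,-0.0195,0],[0,0,0]],[0.028,[-0.084,-0.039,0],[0,0,0]],[0.028,[-0.125,-0.0585,0],[0.1,-0.1,0.3]],[0.028,[-0.167,-0.078,0],[0.2,-0.2,0.5]],[0.028,[-0.21,-0.0975,0],[0.2,-0.2,0.7]],[0.028,[-0.25,-0.117,0],[0.2,-0.2,0.7]],[0.028,[-0.25,-0.117,0.025],[0.2,-0.2,0.7]],[0.028,[-0.25,-0.117,0.04],[0.2,-0.2,0.7]]]}}

```text
t: 15.65
ee_pos: [0.437, 0.1084, 0.0764]
orientation: [-0.001, 0.755, 0.656, -0.002]
ft_force: [0.0, 0.1, -4.1]
width: 0.394
grasp_force: 70.5
```

Call:
{"op": "apply_moves", "data": {"deltas": [[0.028,[0,0,0],[0,0,0]],[0.028,[0,0,0],[0,0,0]]]}}

```text
t: 15.9
ee_pos: [0.4387, 0.1091, 0.0781]
orientation: [0.0, 0.754, 0.656, -0.001]
ft_force: [-0.8, 0.4, -3.6]
width: 0.394
grasp_force: 70.5
```

Run:
```python
from h import *
import pickle
c=shot("wrist");im=c["image"];pickle.dump(c,open("w9.pkl","wb"));cv2.imwrite("pics/w9.png",im);print(tool()[:3,3])
mv(.4391,.1092,.035,-8.2)
```

```text
[0.43921821 0.10924202 0.07838828]
[0.4391, 0.1092, 0.035, -8.2] [-0.0, -0.0001, 0.0434] [0.0, 0.0, 0.2]
```

View pics/w9.png

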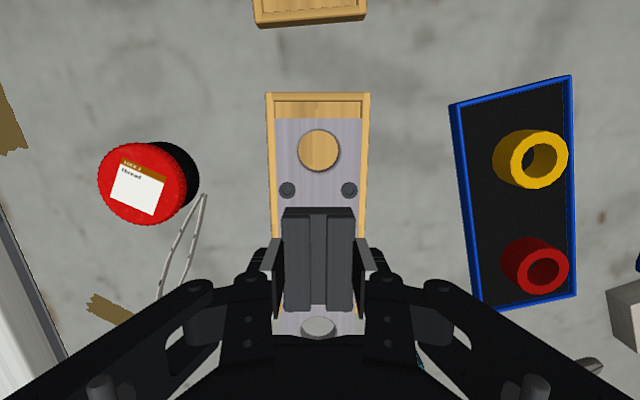

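The plate sits squarely over the cradle (cradle edges at columns 266 and 370, plate at 275 and 362). Lowering.

Call:
{"op": "apply_moves", "data": {"deltas": [[0.028,[0,0,0.015],[0,0,0]],[0.028,[0,0,0.03],[0,0,0]],[0.028,[0,0,0.038],[0,0,0]],[0.028,[0,0,0.043],[0,0,0]],[0.028,[0,0,0.045],[0,0,0]],[0.028,[0,0,0.0465],[0,0,0]],[0.028,[0,0,0.0465],[0,0,0]]]}}

```text
t: 16.82
ee_pos: [0.439, 0.1091, 0.0317]
orientation: [0.0, 0.755, 0.656, -0.0]
ft_force: [0.1, 0.3, -3.4]
width: 0.395
grasp_force: 70.5
```

Call:
{"op": "apply_moves", "data": {"deltas": [[0.028,[0,0,0.001],[0,0,0]],[0.028,[0,0,0.0015],[0,0,0]],[0.028,[0,0,0.0015],[0,0,0]]]}}

```text
t: 17.2
ee_pos: [0.4391, 0.1091, 0.0312]
orientation: [0.0, 0.755, 0.656, -0.0]
ft_force: [-4.4, -1.0, 7.6]
width: 0.393
grasp_force: 71.8
```

Seated. Release and rise, then check the cradle and approach the brass plate.

Call:
{"op": "apply_moves", "data": {"deltas": [[0.055,[0,0,-0.001],[0,0,0]],[0.06,[0,0,-0.001],[0,0,0]],[0.06,[0,0,-0.003],[0,0,0]],[0.06,[0,0,-0.02],[0,0,0]],[0.065,[0,0,-0.06],[0,0,0]],[0.07,[0,0,-0.1],[0,0,0]],[0.07,[0,0,-0.12],[0,0,0]],[0.07,[0,0,-0.12],[0,0,0]]]}}

```text
t: 18.2
ee_pos: [0.4405, 0.1094, 0.1516]
orientation: [0.001, 0.755, 0.656, 0.001]
ft_force: [-0.9, 0.4, -0.7]
width: 0.824
grasp_force: 0.0
```

Run:
```python
from h import *
c=shot("wrist");cv2.imwrite("pics/w10.png",cv2.resize(c["image"][60:400,180:460],None,fx=1.7,fy=1.7))
mv(.4596,.3225,.13,-4.4)
```

```text
[0.4596, 0.3225, 0.13, -4.4] [0.214, -0.0097, 0.0201] [0.1, 0.0, -3.6]
```

View pics/w10.png

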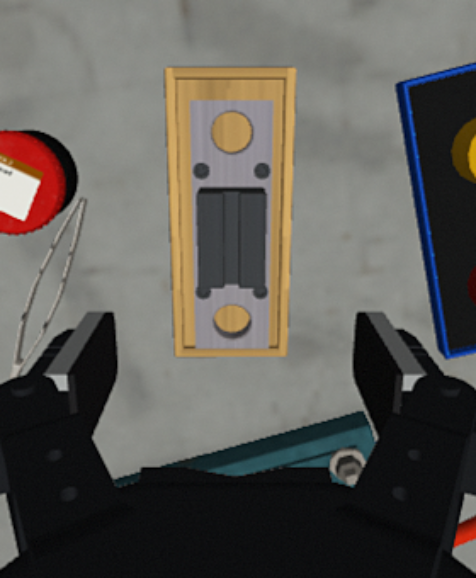

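The black plate lies in the cradle but close to its lower end, so I check its position numerically.

Run:
```python
from h import *
c=shot("wrist")
f=lambda p:np.array(p)/1.7+[180,60]-.2
P=p2w(c,f([(190,100),(272,100),(271,348),(194,348)]),.02);print("plate",P.round(4)[:,:2].tolist(),P.mean(0))
P2=p2w(c,f([(232,131),(231,319)]),.02);print("holes",P2.round(4),P2.mean(0),np.linalg.norm(P2[0]-P2[1]))
Q=p2w(c,f([(166,68),(296,68),(287,356),(177,356)]),.014);print("cradle",Q.round(4)[:,:2].tolist(),Q.mean(0))
```

```text
plate [[0.4265, 0.1802], [0.469, 0.1743], [0.4514, 0.0318], [0.4056, 0.0383]] [0.43810607 0.10614557 0.02      ]
holes [[0.446  0.1614 0.02  ]
 [0.4302 0.0539 0.02  ]] [0.43813538 0.10768406 0.02      ] 0.10867114866886067
cradle [[0.4161, 0.198], [0.4839, 0.1885], [0.4605, 0.0218], [0.3933, 0.0313]] [0.43846869 0.10991713 0.014     ]
```

It is well within the cradle, about 3 mm off centre with 7 mm of slack. On to the brass plate.

Call:
{"op": "apply_moves", "data": {"deltas": [[0.065,[0.055,-0.0025,0],[0,0,-1]],[0.065,[0.11,-0.005,0],[0,0,-2]],[0.065,[0.165,-0.0075,0.01],[0,0,-3]],[0.065,[0.2145,-0.0095,0.02],[0,0,-3.6]],[0.065,[0.2145,-0.0095,0.06],[0,0,-3.6]],[0.065,[0.2145,-0.0095,0.1],[0,0,-3.6]],[0.065,[0.2145,-0.0095,0.115],[0,0,-3.6]],[0.065,[0.2145,-0.0095,0.117],[0,0,-3.6]]]}}

```text
t: 19.3
ee_pos: [0.4578, 0.3219, 0.0313]
orientation: [-0.0, 0.734, 0.68, -0.002]
ft_force: [-0.4, 0.3, 0.4]
width: 0.762
grasp_force: 0.0
```

Call:
{"op": "apply_moves", "data": {"deltas": [[0.065,[0,0,0],[0,0,0]]]}}

```text
t: 19.42
ee_pos: [0.46, 0.323, 0.0338]
orientation: [0.0, 0.734, 0.68, 0.0]
ft_force: [0.2, -0.3, -0.6]
width: 0.759
grasp_force: 0.0
```

Run:
```python
from h import *
c=shot("wrist");h=cv2.cvtColor(c["image"],cv2.COLOR_BGR2HSV);m=cv2.inRange(h,(20,140,40),(30,255,255));m[:,:250]=0;m[:,390:]=0
print(rect(c,m,.04),tool()[:3,3])
mv(.460,.323,.030,-4.5)
```

```text
[456.7, 323.3, 29.4, 52.5, -4.4] [0.4603966  0.32330577 0.0342251 ]
[0.46, 0.323, 0.03, -4.5] [-0.0003, -0.0004, 0.0042] [0.1, -0.0, 0.1]
```

Call:
{"op": "apply_moves", "data": {"deltas": [[0.065,[0,0,0.002],[0,0,0]],[0.05,[0,0,0.0037],[0,0,0]],[0.028,[0,0,0.0037],[0,0,0]],[0.028,[0,0,0.0037],[0,0,0]],[0.028,[0,0,0.0037],[0,0,0]],[0.028,[0,0,0.0037],[0,0,0]]], "force": 70}}

```text
t: 20.23
ee_pos: [0.4593, 0.3229, 0.0297]
orientation: [0.0, 0.734, 0.68, -0.0]
ft_force: [-2.0, -0.3, 5.6]
width: 0.401
grasp_force: 70.6
```

Call:
{"op": "apply_moves", "data": {"deltas": [[0.028,[0,0,-0.01],[0,0,0]],[0.028,[0,0,-0.04],[0,0,0]],[0.028,[0,0,-0.07],[0,0,0]],[0.028,[0,0,-0.09],[0,0,0]],[0.028,[0,0,-0.09],[0,0,0]],[0.028,[0,0,-0.09],[0,0,0]]]}}

```text
t: 20.98
ee_pos: [0.4585, 0.3225, 0.118]
orientation: [-0.0, 0.734, 0.68, -0.001]
ft_force: [-0.2, -0.4, -3.4]
width: 0.397
grasp_force: 70.5
```

Run:
```python
from h import *
mv(.5865,.341,.12,-7.2)
```

```text
[0.5865, 0.341, 0.12, -7.2] [0.0282, 0.1262, -0.0023] [-0.1, 0.1, 2.8]
```

Call:
{"op": "apply_moves", "data": {"deltas": [[0.028,[0.009,0.042,0],[0,0,1]],[0.028,[0.019,0.085,0],[0,0,2]],[0.028,[0.028,0.126,0],[0,0,2.8]],[0.028,[0.028,0.126,0],[0,0,2.8]],[0.028,[0.028,0.126,0],[0,0,2.8]],[0.028,[0.028,0.126,0],[0,0,2.8]]]}}

```text
t: 21.72
ee_pos: [0.5854, 0.341, 0.1184]
orientation: [-0.0, 0.75, 0.662, -0.002]
ft_force: [-0.3, 0.2, -2.5]
width: 0.399
grasp_force: 70.8
```

Run:
```python
from h import *
import pickle
c=shot("wrist");pickle.dump(c,open("w11.pkl","wb"));T=tool();print(T)
cv2.imwrite("pics/w11.png",cv2.resize(c["image"][80:360,220:420],None,fx=2.1,fy=2.1,interpolation=2))
mv(.5865,.341,.12,-7.2)
```

```text
[[ 0.12408897  0.99226917 -0.00195692  0.58558434]
 [ 0.99226974 -0.12409182 -0.00140685  0.34113175]
 [-0.00163882 -0.00176722 -0.9999971   0.11876995]
 [ 0.          0.          0.          1.        ]]
[0.5865, 0.341, 0.12, -7.2] [-0.0, 0.0009, -0.0012] [-0.1, 0.1, 0.1]
```

View pics/w11.png

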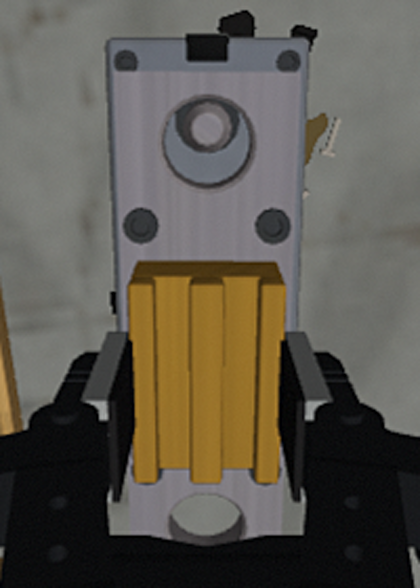

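Upper hole centre at crop (209,141), pillar tip inside it at (211,126), lower hole centre near (207,519).

Run:
```python
import pickle
from h import *
c=pickle.load(open("w11.pkl","rb"))
f=lambda p:np.array(p)/2.1+[220,80]-.25
z=.1188-.0105
H=p2w(c,f([(209,141),(207,519)]),z);print("holes",H,H.mean(0),np.linalg.norm(H[0]-H[1]),np.degrees(np.arctan2(-(H[0]-H[1])[0],(H[0]-H[1])[1])))
print("pillar",p2w(c,f([(211,126)]),.065))
```

```text
holes [[0.59342682 0.39540561 0.1083    ]
 [0.5794741  0.28751285 0.1083    ]] [0.58645046 0.34145923 0.1083    ] 0.10879119792711568 -7.3686065300246035
pillar [[0.59421467 0.39576083 0.065     ]]
```

Alignment is within 1 mm. Lowering in steps.

Call:
{"op": "apply_moves", "data": {"deltas": [[0.028,[0,0.0004,0.01],[0,0,0]],[0.028,[0,0.0004,0.025],[0,0,0]],[0.028,[0,0.0004,0.032],[-0.1,0.1,0]],[0.028,[0,0.0004,0.038],[-0.1,0.1,0]],[0.028,[0,0.0004,0.044],[-0.1,0.1,0]],[0.028,[0,0.0004,0.044],[-0.1,0.1,0]]]}}

```text
t: 22.52
ee_pos: [0.587, 0.3409, 0.0745]
orientation: [0.0, 0.75, 0.661, 0.0]
ft_force: [-0.7, 0.2, -2.5]
width: 0.396
grasp_force: 70.8
```

Run:
```python
from h import *
print(telemetry.read_state()["ft_force"]);mv(.587,.341,.043,-7.2)
```

```text
[-0.70278588  0.15225193 -2.48135543]
[0.587, 0.341, 0.043, -7.2] [0.0, -0.0001, 0.0315] [0.0, -0.0, 0.0]
```

Call:
{"op": "apply_moves", "data": {"deltas": [[0.028,[0,0,0.008],[0,0,0]],[0.028,[0,0,0.016],[0,0,0]],[0.028,[0,0,0.023],[0,0,0]],[0.028,[0,0,0.029],[0,0,0]],[0.028,[0,0,0.031],[0,0,0]],[0.028,[0,0,0.033],[0,0,0]],[0.028,[0,0,0.034],[0,0,0]],[0.028,[0,0,0.034],[0,0,0]]]}}

```text
t: 23.52
ee_pos: [0.5874, 0.3412, 0.0411]
orientation: [0.0, 0.75, 0.662, 0.001]
ft_force: [0.4, -0.0, -4.0]
width: 0.4
grasp_force: 70.8
```

Call:
{"op": "apply_moves", "data": {"deltas": [[0.028,[0,0,0.001],[0,0,0]],[0.028,[0,0,0.002],[0,0,0]],[0.028,[0,0,0.002],[0,0,0]]]}}

```text
t: 23.9
ee_pos: [0.5876, 0.3412, 0.0398]
orientation: [0.0, 0.75, 0.662, 0.001]
ft_force: [-0.9, -0.6, 2.1]
width: 0.401
grasp_force: 71.4
```

Contact at the expected seat height. Release and rise.

Call:
{"op": "apply_moves", "data": {"deltas": [[0.05,[0,0,0],[0,0,0]],[0.06,[0,0,0],[0,0,0]],[0.06,[0,0,-0.002],[0,0,0]],[0.06,[0,0,-0.02],[0,0,0]],[0.065,[0,0,-0.06],[0,0,0]],[0.065,[0,0,-0.1],[0,0,0]],[0.065,[0,0,-0.145],[0,0,0]],[0.065,[0,0,-0.145],[0,0,0]]]}}

```text
t: 24.9
ee_pos: [0.5901, 0.3425, 0.1907]
orientation: [0.002, 0.75, 0.662, 0.006]
ft_force: [-0.0, 0.2, 0.1]
width: 0.766
grasp_force: 0.0
```

Run:
```python
from h import *
import pickle
c=shot("wrist");pickle.dump(c,open("w12.pkl","wb"))
cv2.imwrite("pics/w12.png",cv2.resize(c["image"][50:310,210:430],None,fx=2.3,fy=2.3,interpolation=2))
mv(.5855,.1333,.12,6.3)
```

```text
[0.5855, 0.1333, 0.12, 6.3] [-0.2077, 0.0221, 0.0671] [0.4, -0.2, -13.5]
```

View pics/w12.png

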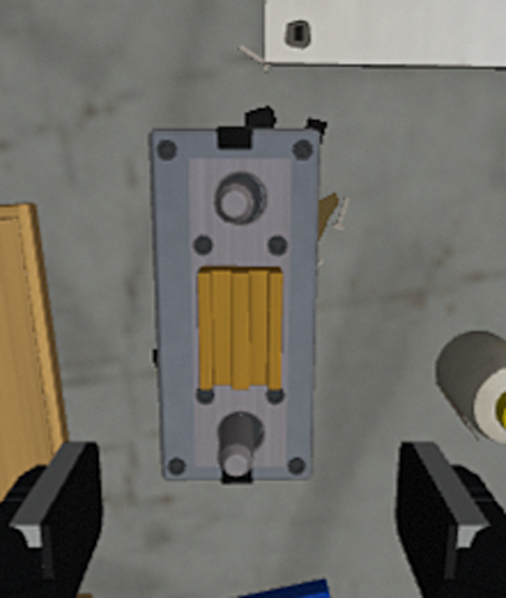

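The brass plate lies flat over both pillars. Now fetching the yellow collar.

Call:
{"op": "apply_moves", "data": {"deltas": [[0.062,[-0.052,0.0055,0],[0,0,-4]],[0.062,[-0.104,0.011,0.01],[0.1,-0.1,-8]],[0.062,[-0.156,0.0165,0.03],[0.3,-0.2,-11]],[0.062,[-0.2075,0.022,0.067],[0.4,-0.2,-13.5]],[0.062,[-0.2075,0.022,0.11],[0.4,-0.2,-13.5]],[0.062,[-0.2075,0.022,0.15],[0.4,-0.2,-13.5]],[0.062,[-0.2075,0.022,0.162],[0.4,-0.2,-13.5]],[0.062,[-0.2075,0.022,0.162],[0.4,-0.2,-13.5]]], "force": 40}}

```text
t: 25.95
ee_pos: [0.5823, 0.1326, 0.0212]
orientation: [-0.002, 0.667, 0.745, -0.004]
ft_force: [0.3, 0.7, 0.2]
width: 0.723
grasp_force: 0.0
```

Call:
{"op": "apply_moves", "data": {"deltas": [[0.062,[0,0,0],[0,0,0]]]}}

```text
t: 26.08
ee_pos: [0.5848, 0.133, 0.0236]
orientation: [-0.0, 0.667, 0.745, -0.002]
ft_force: [-0.2, 0.0, -0.1]
width: 0.722
grasp_force: 0.0
```

Run:
```python
from h import *
mv(.5855,.1333,.020,6.3)
```

```text
[0.5855, 0.1333, 0.02, 6.3] [0.0003, 0.0008, 0.0036] [-0.2, 0.1, 0.1]
```

Call:
{"op": "apply_moves", "data": {"deltas": [[0.06,[0,0,0.003],[0,0,0]],[0.045,[0,0,0.0035],[0,0,0]],[0.03,[0,0,0.0035],[0,0,0]],[0.03,[0,0,0.0035],[0,0,0]],[0.03,[0,0,0.0035],[0,0,0]]], "force": 40}}

```text
t: 26.7
ee_pos: [0.5839, 0.1327, 0.0191]
orientation: [-0.001, 0.667, 0.745, -0.002]
ft_force: [-0.8, 0.8, 6.1]
width: 0.411
grasp_force: 40.9
```

Call:
{"op": "apply_moves", "data": {"deltas": [[0.03,[0,0,-0.02],[0,0,0]],[0.03,[0,0,-0.06],[0,0,0]],[0.03,[0,0,-0.1],[0,0,0]],[0.03,[0,0,-0.1],[0,0,0]],[0.03,[0,0,-0.1],[0,0,0]]]}}

```text
t: 27.32
ee_pos: [0.5831, 0.1327, 0.1173]
orientation: [-0.002, 0.667, 0.745, -0.004]
ft_force: [-0.2, 0.1, -1.8]
width: 0.408
grasp_force: 40.3
```

```bash
cat >> h.py <<'E'
def collar(lo_hi):
    "collar ring centre in tool frame from bore+outer ellipse of held collar, top 11+-1 mm above TCP"
    c=shot("wrist");h=cv2.cvtColor(c["image"],cv2.COLOR_BGR2HSV);m=sum(cv2.inRange(h,*r) for r in lo_hi);m[:,:240]=0;m[:,400:]=0;m[:190]=0;m[340:]=0
    T=tool();r=rect(c,m,T[2,3]+.011);print("blob",r)
    k=max(cv2.findContours(m,0,1)[0],key=cv2.contourArea).reshape(-1,2);P=p2w(c,k,T[2,3]+.011)
    L=(np.linalg.inv(T)@np.c_[P,np.ones(len(P))].T).T;print("x range",L[:,0].min(),L[:,0].max(),"y",L[:,1].min(),L[:,1].max(),"centre x by near-side edge",L[:,0].min()+.019)
    return c
Y=[((18,120,70),(35,255,255))];RD=[((0,130,50),(6,255,255)),((172,130,50),(180,255,255))]
E
python3 - <<'E'
from h import *
collar(Y)
mv(.5938,.3955,.12,-7.3)
E
```

```text
blob [583.5, 134.3, 36.0, 44.0, 8.2]
x range -0.020580420695150405 0.023481761828331296 y -0.01673775348512152 0.01931296805047411 centre x by near-side edge -0.001580420695150405
[0.5938, 0.3955, 0.12, -7.3] [0.26, 0.0401, -0.0043] [-0.5, 0.2, 13.6]
```

Call:
{"op": "apply_moves", "data": {"deltas": [[0.03,[0.052,0.008,0],[0,0,3]],[0.03,[0.104,0.016,0],[-0.2,0.1,6]],[0.03,[0.156,0.024,0],[-0.4,0.2,9]],[0.03,[0.208,0.032,0],[-0.5,0.2,12]],[0.03,[0.261,0.04,0],[-0.5,0.2,13.6]],[0.03,[0.261,0.04,0.015],[-0.5,0.2,13.6]],[0.03,[0.261,0.04,0.025],[-0.5,0.2,13.6]],[0.03,[0.261,0.04,0.025],[-0.5,0.2,13.6]]]}}

```text
t: 28.38
ee_pos: [0.5932, 0.3942, 0.0899]
orientation: [0.0, 0.751, 0.66, -0.001]
ft_force: [-0.3, -0.8, -0.8]
width: 0.411
grasp_force: 40.3
```

Call:
{"op": "apply_moves", "data": {"deltas": [[0.03,[0,0,0],[0,0,0]],[0.03,[0,0,0],[0,0,0]]]}}

```text
t: 28.62
ee_pos: [0.5953, 0.3959, 0.0934]
orientation: [0.001, 0.751, 0.66, 0.002]
ft_force: [0.5, 0.2, -0.9]
width: 0.41
grasp_force: 40.3
```

Run:
```python
from h import *
c=collar(Y);print(tool()[:3,3])
mv(.594,.396,.06,-7.3)
cv2.imwrite("pics/w13.png",cv2.resize(c["image"][180:330,230:410],None,fx=4,fy=4,interpolation=2))
```

```text
blob [595.1, 389.3, 35.8, 61.7, -7.5]
x range -0.037656676707595926 0.024128456298352197 y -0.01726753260637215 0.01854895464746631 centre x by near-side edge -0.018656676707595927
[0.59533455 0.39613031 0.09346447]
[0.594, 0.396, 0.06, -7.3] [-0.0004, -0.0014, 0.0335] [0.2, -0.1, -0.0]
```

View pics/w13.png

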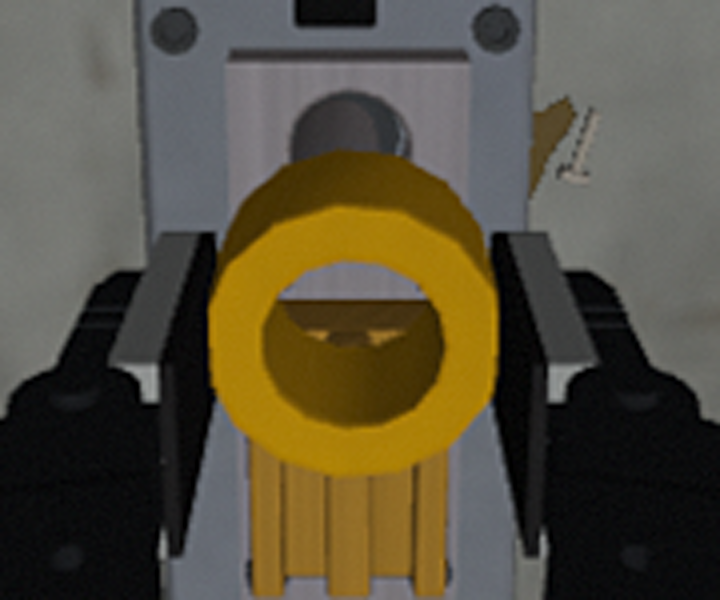

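The ring's top centre is at crop (354,338). The pillar is hidden behind the collar, so I compare numerically.

Run:
```python
from h import *
c=shot("wrist");T=tool();z=T[2,3]
f=lambda p:np.array(p)/4+[230,180]-.4
for dz in(.009,.011,.013):
    P=p2w(c,f([(354,338),(354,345)]),z+dz);print(dz,P.round(4).tolist())
print(T[:3,3]); mv(.594,.3955,.07,-7.3)
```

```text
0.009 [[0.5958, 0.3948, 0.1024], [0.5956, 0.3938, 0.1024]]
0.011 [[0.5959, 0.3958, 0.1044], [0.5958, 0.3949, 0.1044]]
0.013 [[0.596, 0.3969, 0.1064], [0.5959, 0.3959, 0.1064]]
[0.59523534 0.39626019 0.09338383]
[0.594, 0.3955, 0.07, -7.3] [-0.001, -0.0012, 0.0234] [0.2, -0.1, -0.0]
```

Call:
{"op": "apply_moves", "data": {"deltas": [[0.03,[0,-0.002,0],[0.2,-0.1,0]],[0.03,[0,-0.002,0.008],[0.2,-0.1,0]],[0.03,[0,-0.002,0.014],[0.2,-0.1,0]],[0.03,[0,-0.002,0.018],[0.2,-0.1,0]],[0.03,[0,-0.002,0.022],[0.2,-0.1,0]],[0.03,[0,-0.002,0.025],[0.2,-0.1,0]],[0.03,[0,-0.002,0.025],[0.2,-0.1,0]]]}}

```text
t: 29.6
ee_pos: [0.5926, 0.3967, 0.0672]
orientation: [-0.0, 0.751, 0.661, -0.001]
ft_force: [-0.3, -0.2, -0.7]
width: 0.414
grasp_force: 40.3
```

Past the pillar top without contact. Continue.

Call:
{"op": "apply_moves", "data": {"deltas": [[0.03,[0,0.0005,0.006],[0,0,0]],[0.03,[0,0.0005,0.012],[0,0,0]],[0.03,[0,0.0005,0.018],[0,0,0]],[0.03,[0,0.0005,0.022],[0,0,0]],[0.03,[0,0.0005,0.024],[0,0,0]],[0.03,[0,0.0005,0.026],[0,0,0]],[0.03,[0,0.0005,0.026],[0,0,0]]]}}

```text
t: 30.48
ee_pos: [0.5933, 0.3967, 0.0415]
orientation: [0.0, 0.751, 0.661, -0.001]
ft_force: [0.1, -0.8, -1.0]
width: 0.411
grasp_force: 40.3
```

Call:
{"op": "apply_moves", "data": {"deltas": [[0.03,[0,0,0.001],[0,0,0]],[0.03,[0,0,0.0018],[0,0,0]],[0.03,[0,0,0.0018],[0,0,0]]]}}

```text
t: 30.85
ee_pos: [0.5935, 0.3968, 0.0402]
orientation: [0.0, 0.751, 0.661, -0.0]
ft_force: [-0.9, -0.0, 2.0]
width: 0.411
grasp_force: 40.6
```

Seated. Release, rise and head for the red collar.

Call:
{"op": "apply_moves", "data": {"deltas": [[0.05,[0,0,0],[0,0,0]],[0.06,[0,0,0],[0,0,0]],[0.06,[0,0,-0.002],[0,0,0]],[0.06,[0,0,-0.02],[0,0,0]],[0.062,[0,0,-0.06],[0,0,0]],[0.062,[0,0,-0.09],[0,0,0]],[0.062,[0,0,-0.09],[0,0,0]]]}}

```text
t: 31.72
ee_pos: [0.5958, 0.3982, 0.1349]
orientation: [0.001, 0.751, 0.661, 0.004]
ft_force: [-0.7, -1.3, -0.1]
width: 0.725
grasp_force: 0.0
```

Run:
```python
from h import *
mv(.5933,.0524,.12,6.3)
```

```text
[0.5933, 0.0524, 0.12, 6.3] [-0.3434, 0.0411, 0.0137] [0.4, -0.2, -13.6]
```

Call:
{"op": "apply_moves", "data": {"deltas": [[0.062,[-0.057,0.007,0],[0,0,-3]],[0.062,[-0.115,0.014,0],[0.1,0,-6]],[0.062,[-0.172,0.0205,0],[0.2,-0.1,-9]],[0.062,[-0.229,0.027,0],[0.3,-0.1,-12]],[0.062,[-0.286,0.034,0],[0.4,-0.2,-13.6]],[0.062,[-0.3434,0.041,0.014],[0.4,-0.2,-13.6]],[0.062,[-0.3434,0.041,0.05],[0.4,-0.2,-13.6]],[0.062,[-0.3434,0.041,0.08],[0.4,-0.2,-13.6]]]}}

```text
t: 32.72
ee_pos: [0.5898, 0.0497, 0.0486]
orientation: [-0.002, 0.668, 0.744, -0.004]
ft_force: [-0.1, -0.7, -1.1]
width: 0.723
grasp_force: 0.0
```

Call:
{"op": "apply_moves", "data": {"deltas": [[0.062,[0,0,0],[0,0,0]],[0.062,[0,0,0],[0,0,0]]]}}

```text
t: 32.98
ee_pos: [0.5908, 0.0511, 0.0507]
orientation: [-0.001, 0.667, 0.745, -0.004]
ft_force: [-0.3, 0.7, 0.2]
width: 0.722
grasp_force: 0.0
```

Run:
```python
from h import *
mv(.5933,.0524,.0205,6.3)
```

```text
[0.5933, 0.0524, 0.0205, 6.3] [0.0011, 0.0028, 0.0302] [-0.4, 0.2, 0.0]
```

Call:
{"op": "apply_moves", "data": {"deltas": [[0.062,[0.001,0.002,0.01],[-0.3,0.2,0]],[0.062,[0.001,0.002,0.02],[-0.3,0.2,0]],[0.062,[0.001,0.002,0.028],[-0.3,0.2,0]],[0.05,[0.001,0.002,0.03],[-0.3,0.2,0]],[0.03,[0.001,0.002,0.03],[-0.3,0.2,0]],[0.03,[0.001,0.002,0.03],[-0.3,0.2,0]],[0.03,[0.001,0.002,0.03],[-0.3,0.2,0]],[0.03,[0.001,0.002,0.03],[-0.3,0.2,0]]]}}

```text
t: 33.98
ee_pos: [0.5921, 0.052, 0.02]
orientation: [-0.001, 0.667, 0.745, -0.001]
ft_force: [-0.2, 0.7, -1.2]
width: 0.414
grasp_force: 39.9
```

Call:
{"op": "apply_moves", "data": {"deltas": [[0.03,[0,0,-0.02],[0,0,0]],[0.03,[0,0,-0.06],[0,0,0]],[0.03,[0,0,-0.1],[0,0,0]],[0.03,[0,0,-0.1],[0,0,0]],[0.03,[0,0,-0.1],[0,0,0]]]}}

```text
t: 34.6
ee_pos: [0.5921, 0.052, 0.1194]
orientation: [-0.001, 0.667, 0.745, -0.001]
ft_force: [-1.1, 0.1, -1.3]
width: 0.412
grasp_force: 40.3
```

Run:
```python
from h import *
collar(RD)
mv(.5797,.288,.12,-7.3)
```

```text
blob [592.6, 53.8, 36.0, 43.4, 6.4]
x range -0.02007624884763978 0.023357810025994116 y -0.01665226743434023 0.019324289532527628 centre x by near-side edge -0.0010762488476397797
[0.5797, 0.288, 0.12, -7.3] [0.2358, 0.0144, -0.0013] [-0.3, 0.0, 13.6]
```

Call:
{"op": "apply_moves", "data": {"deltas": [[0.03,[0.05,0.003,0],[0,0,3]],[0.03,[0.1,0.006,0],[-0.1,0,6]],[0.03,[0.15,0.009,0],[-0.2,0,9]],[0.03,[0.2,0.012,0],[-0.3,0,12]],[0.03,[0.236,0.0145,0],[-0.3,0,13.6]],[0.03,[0.236,0.0145,0.015],[-0.3,0,13.6]],[0.03,[0.236,0.0145,0.027],[-0.3,0,13.6]],[0.03,[0.236,0.0145,0.027],[-0.3,0,13.6]]]}}

```text
t: 35.65
ee_pos: [0.579, 0.2862, 0.0903]
orientation: [0.0, 0.751, 0.66, -0.002]
ft_force: [-0.1, 0.3, -0.7]
width: 0.409
grasp_force: 40.2
```

Call:
{"op": "apply_moves", "data": {"deltas": [[0.03,[0,0,0],[0,0,0]],[0.03,[0,0,0],[0,0,0]]]}}

```text
t: 35.9
ee_pos: [0.5813, 0.2877, 0.0937]
orientation: [0.001, 0.751, 0.66, 0.001]
ft_force: [-0.1, -0.6, -0.8]
width: 0.411
grasp_force: 40.2
```

Run:
```python
from h import *
mv(.579,.2883,.07,-7.3)
```

```text
[0.579, 0.2883, 0.07, -7.3] [0.0003, -0.0025, 0.0236] [0.2, -0.0, -0.0]
```

Call:
{"op": "apply_moves", "data": {"deltas": [[0.03,[0.0004,-0.002,0],[0.2,0,0]],[0.03,[0.0004,-0.002,0.008],[0.2,0,0]],[0.03,[0.0004,-0.002,0.014],[0.2,0,0]],[0.03,[0.0004,-0.002,0.018],[0.2,0,0]],[0.03,[0.0004,-0.002,0.022],[0.2,0,0]],[0.03,[0.0004,-0.002,0.025],[0.2,0,0]],[0.03,[0.0004,-0.002,0.025],[0.2,0,0]]]}}

```text
t: 36.78
ee_pos: [0.5787, 0.2887, 0.0677]
orientation: [-0.001, 0.751, 0.661, -0.0]
ft_force: [0.4, -0.5, -2.0]
width: 0.41
grasp_force: 40.2
```

Call:
{"op": "apply_moves", "data": {"deltas": [[0.03,[0,0,0.006],[0,0,0]],[0.03,[0,0,0.012],[0,0,0]],[0.03,[0,0,0.018],[0,0,0]],[0.03,[0,0,0.022],[0,0,0]],[0.03,[0,0,0.025],[0,0,0]],[0.03,[0,0,0.027],[0,0,0]],[0.03,[0,0,0.027],[0,0,0]]]}}

```text
t: 37.65
ee_pos: [0.579, 0.2889, 0.0411]
orientation: [-0.0, 0.751, 0.661, -0.0]
ft_force: [0.0, 0.8, -0.3]
width: 0.41
grasp_force: 40.2
```

Call:
{"op": "apply_moves", "data": {"deltas": [[0.03,[0,0,0.0005],[0,0,0]],[0.03,[0,0,0.001],[0,0,0]],[0.03,[0,0,0.001],[0,0,0]]]}}

```text
t: 38.02
ee_pos: [0.5791, 0.2889, 0.0409]
orientation: [-0.0, 0.751, 0.661, 0.0]
ft_force: [-2.0, -0.5, 4.8]
width: 0.411
grasp_force: 40.9
```

Seated. Release, rise and look at the whole result.

Call:
{"op": "apply_moves", "data": {"deltas": [[0.05,[0,0,0],[0,0,0]],[0.06,[0,0,0],[0,0,0]],[0.06,[0,0,-0.002],[0,0,0]],[0.06,[0,0,-0.02],[0,0,0]],[0.062,[-0.01,-0.01,-0.08],[0,0,0]],[0.062,[0,-0.03,-0.14],[0,0,0]],[0.062,[0.03,-0.05,-0.18],[0,0,0]],[0.062,[0.03,-0.05,-0.18],[0,0,0]]]}}

```text
t: 39.02
ee_pos: [0.5345, 0.3278, 0.2249]
orientation: [0.0, 0.749, 0.662, 0.004]
ft_force: [0.8, -0.0, -0.7]
width: 0.729
grasp_force: 0.0
```

Run:
```python
from h import *
c=shot("wrist");cv2.imwrite("pics/w14.png",c["image"]);print(telemetry.read_state()["ft_force"])
```

```text
[-0.50532807  0.26851943 -0.28758309]
```

View pics/w14.png

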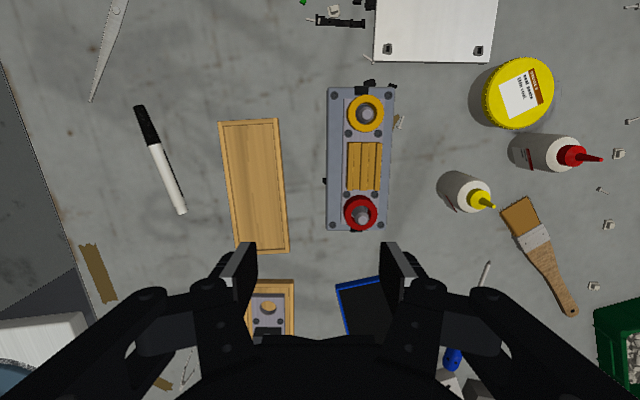

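The brass plate is on the shoe, with the yellow collar at (366,112) and the red at (360,213) round their original pillars. The black plate is in its cradle, and the bottle and pot have not been touched. Handing in.

```bash
python3 -c "
from rig import ticket
print(ticket.close_job())"
```

```text
the job is handed in; nothing more can be done
None
```

The changeover is done and handed in at about 39 s: the brass-block plate sits flat on the shoe over both pillars, each collar is back on its own pillar, the black-block plate lies in the other cradle, and the glue bottle and red-lidded pot were not touched.

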